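Park the sanding block in its dock

ROBOT

A 6-joint arm with a two-finger parallel gripper is mounted at the origin on a cart in front of the work surface, level with it; the furniture and walls round the work are solid. World frame = base frame: x ahead of the robot, y to its left, z up, the work surface at z = 0. Lengths are in m, angles in rad, forces in N, time in s.
With the tool pointing down it reaches from about 0.3 to 0.875 m from the base axis. Payload 6.4 kg.
Tool frame: the origin (TCP) lies midway between the tips of the shut fingers; the grasp point (between the pads) lies 19 mm behind it (grasp_offset is the distance from the TCP to the grasp point, in m); z points along the fingers, y is the line along which they close (so a half turn about z gives the same grasp; the last joint's range is limited). The gripper opens to 85 mm and grips with 20 to 120 N. Pads are 22 mm wide; open, the fingers measure 114 mm over their backs; the gripper's body (76 mm by 85 mm) begins 54 mm behind the grasp point. The pads swing forward as they close: fully open they stand 13 mm farther back than shut.
Start: joints at [-1.361, 0.181, 1.607, -0, 1.354, -0.206], TCP at [0.232, -0.526, 0.231] pointing down, gripper open.
Joint ranges: [-2.99, 2.99], [-0.89, 2.07], [0.3, 2.58], [-1.14, 4.28], [0, 2.63], [-3.12, 3.12]. Speed limits (rad/s): [2.57, 2.57, 3.01, 3.14, 3.14, 3.14].

INTERFACE

Orientations are given as a unit quaternion [w, x, y, z].
In Python, from bench import * gives the robot as it stands. The module is installed in compiled form; this text tells all that it offers.
- The arm moves only by the tool servo_tool, never from a script. Its argument "commands" is text: rows parted by semicolons, each of 7 numbers parted by spaces: the turn, a rotation vector about the tool's x, y, z in rad, then the shift along the tool's x, y, z in mm, then the opening, from 0 (shut) to 1 (fully open). In form: wx wy wz dx dy dz claw; .... A call has 1 to 5 rows; each row shifts and turns the commanded pose from where the row before left it, along the tool's axes as they then stand; what a row does not reach is not made up. A row lasts 1/8 s, in which the tool goes at most 62.5 mm and 10.7 degrees, less where a joint would pass 70% of its speed; a pose out of reach is approached as far as the arm can. A call with a gripper value outside its range is refused whole. The fingers move at their own pace and stop on an object; the grip force is fixed at half the most. Time passes only in rows, so rows that do not move let the fingers close. It gives the time, the measured TCP pose, the force, the opening and the grip force at its end, in the units of the state.
- get_obs(): the state, without advancing time (a new reading comes with each control period).
- camera(name): name is "scene" or "top" or "wrist"; returns the picture (400x640x3 uint8, blue, green, red); there is no depth.
- calibration(name): a dict with "fx", "fy", "cx", "cy" (pixels), "R" (3x3) and "t" (3): a world point X has camera coordinates R X + t. Camera axes: x right, y down, z forward; pixel columns grow to the right and rows downward; lengths in m; the calibration is good to about 2 mm. The wrist camera is an equidistant fisheye: a pixel r from the principal point sees the ray r / f radians off the axis. A picture is of the moment at which its call begins: read the wrist's pose just before it. calibration takes no time and is no camera call; for the wrist camera it gives the pose at the moment of the call.
- hand_in(): hands the job in; it is judged then, once.
The state is a dict: "time_s": time; "q": joint angles; "dq": joint speeds; "joint_efforts": joint torques, N m; "eef_pos": TCP position; "eef_rot": TCP orientation; "wrist_force": force on the tool from outside, world axes, zero at the start; "torque": the same for the moment, N m; "opening": opening from 0.0 (shut) to 1.0 (fully open); "grasp_force": force on a finger pad.
Only numpy, scipy, OpenCV 4.12 (cv2) and the standard library are available. Lean on these libraries where they do the work, as an engineer would, in place of code of your own. Each camera call takes 0.05 s, during which the arm holds its last target. There are 200 camera calls.

TASK

Put away the rubber sanding block that lies out in the open in front of the dock (not the one far off beside the bottle): push it with the fingertips, sliding flat on the bench and without lifting it, long way first through the narrow gap between the dock's two round posts until it is fully home against the stop at the back. Leave the tin, the tape measure and the steel cone where they stand, and finish clear of everything.

Things in the scene. Friction and masses are not known exactly. Their poses are not given: they have to be found in the camera images.
- sanding_block: Loose dull dark-red rubber sanding block lying flat on the open bench to the right of the dock, before its mouth (a like one beside the tall bottle at the far left is not meant), a plain brick 60 (its x) by 110 (its y, the long way) by 32 mm high, about 0.1 kg. Origin at the centre of its underside, z up. Either long end may go first.
- dock: Fixed grey steel dock, open on top, no floor plate. Two round steel posts, 28 mm in diameter, 40 mm high, form its mouth: axes at x = +-46.5 mm, y = 0, gap 65 mm. Behind them low side rails, 18 mm high, 10 mm thick, inner faces at x = +-38 mm, run back to the stop. Screw tabs beside the rails reach x = +-70 mm. Origin on the bench midway between the posts; +y points into the dock, z up.
- dock_stop (a point): Middle of the foot of the back stop's front face, on the bench 130 mm behind the dock's origin (dock x = 0, y = +130 mm); same axes as the dock. The stop is a bar 96 mm wide and 30 mm high. With the block home, its origin is at dock y = +75 mm and its near end 20 mm behind the line of the posts' axes, so the fingertips must follow it through the gap.
- tin: Bystander: upright cylindrical food tin, 58 mm in diameter, 72 mm high, loose. Origin at the centre of its underside.
- tape: Bystander: tape measure standing on edge, 40 x 78 x 62 mm high, loose. Origin at the centre of its underside.
- cone: Bystander: small turned cone standing on its base, 40 mm in diameter, 31 mm high, loose. Origin at the centre of its underside.

How it is judged:
On the way:
1. the block, long way first, is partly through the gap between the posts (y of sanding_block in the frame of dock above -0.03 m and angle between the y axis of sanding_block and the y axis of dock, either way round below 0.2 rad and x of sanding_block in the frame of dock between -0.012 and 0.012 m), for 0.1 s.
At the end, for the whole second after the job is handed in: The block lies flat and at rest on the bench inside the dock, long way in, wholly behind the posts and within 6 mm of the back stop (y of sanding_block in the frame of dock between 0.069 and 0.08 m and x of sanding_block in the frame of dock between -0.014 and 0.014 m and angle between the y axis of sanding_block and the y axis of dock, either way round below 0.2 rad and height (world z) of sanding_block below 0.005 m and angle between sanding_block's own z axis and vertical below 0.05 rad and linear speed of sanding_block below 0.01 m/s); the robot touches nothing.
It fails at once if the block is lifted off the bench (more than 10 mm) or tipped (more than about 11 degrees) (height (world z) of sanding_block above 0.01 m or angle between sanding_block's own z axis and vertical above 0.2 rad).
It fails at once if the food tin is moved more than 20 mm or knocked over (distance of tin from where it was at the start of the episode above 0.02 m or angle between tin's own z axis and vertical above 0.3 rad).
It fails at once if the tape measure is moved more than 20 mm or knocked over (distance of tape from where it was at the start of the episode above 0.02 m or angle between tape's own z axis and vertical above 0.3 rad).
It fails at once if the steel cone is moved more than 20 mm or knocked over (distance of cone from where it was at the start of the episode above 0.02 m or angle between cone's own z axis and vertical above 0.3 rad).
It also fails if it takes over 67 s, if anything falls off the work surface, if the arm or the gripper's body presses on something with over 40 N, if the wrist force passes 120 N, or if a joint passes its speed limit or range.

## Working session

There is one attempt and no reset: what is moved stays moved. The work goes in short steps, Python scripts to look and compute and a tool call to move; the robot and the scene stay as the last step left them, time stands still between calls to the robot, and variables do not carry over. Pictures are saved under pics/ and viewed, at most 10 in all, crops included, and the job is handed in when it is done.

Besides the shell and the picture viewer there is one more tool, called in YAML: its name, and indented under it one key for each argument. servo_tool: Moves the arm, as the interface text tells. Its arguments: {"type":"object","properties":{"commands":{"type":"string"}},"required":["commands"]}

```bash
mkdir -p pics
python3 - <<'E'
from bench import *
import cv2
for n in("top","scene"):
    cv2.imwrite(f"pics/{n}0.png",camera(n)); c=calibration(n); print(n,c)
o=get_obs();print(o["time_s"],o["eef_pos"],o["eef_rot"],o["opening"])
E
```

```text
top {'fx': 410.6698608543181, 'fy': 410.6698608543181, 'cx': 319.2731113590024, 'cy': 198.2151296857022, 'R': array([[-1.12679205e-01, -9.93631395e-01, -2.19814111e-04],
       [-9.73057287e-01,  1.10390852e-01, -2.02418813e-01],
       [ 2.01153953e-01, -2.25944993e-02, -9.79299023e-01]]), 't': array([0.11788261, 0.56270806, 0.92549018])}
scene {'fx': 376.70767994544593, 'fy': 376.70767994544593, 'cx': 318.6538783994772, 'cy': 193.7438640410834, 'R': array([[-0.80366961, -0.59493534,  0.01292662],
       [-0.36600316,  0.47705481, -0.79903717],
       [ 0.46920875, -0.64689307, -0.60114267]]), 't': array([0.48242994, 0.23022817, 0.66005354])}
0.1 [ 0.23216512 -0.52549872  0.23046247] [-7.99756283e-04  9.78468902e-01  2.06392752e-01  1.38662069e-06] 0.9998654069785526
```

View pics/top0.png

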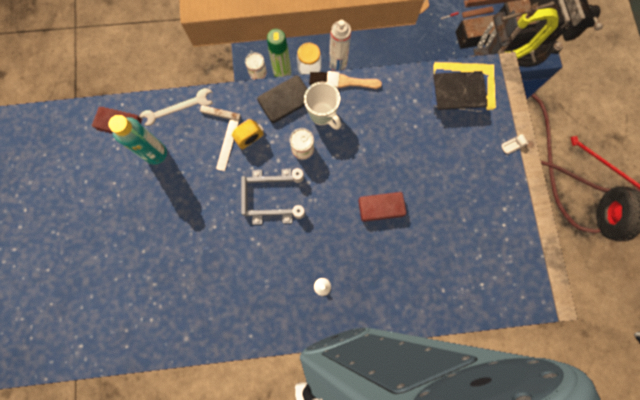

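View pics/scene0.png

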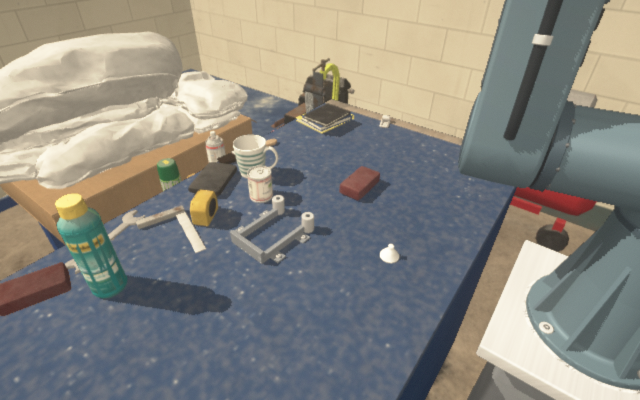

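The top view shows the dock at about (272,195) with its mouth to the right and posts at (298,175) and (298,212). The block is at (383,206), the tin at (302,143), the tape at (248,133) and the cone at (322,288). Next I'll measure these.

```bash
cat > h.py <<'E'
from bench import *
import cv2, numpy as np
def cast(n,uv,z):
    c=calibration(n);R,t=c["R"],c["t"];C=-R.T@t
    uv=np.atleast_2d(uv).astype(float)
    d=np.c_[(uv[:,0]-c["cx"])/c["fx"],(uv[:,1]-c["cy"])/c["fy"],np.ones(len(uv))]@R
    return (C+d*((z-C[2])/d[:,2])[:,None])[:,:2]
def block(im,n="top",box=(310,160,480,260)):
    x0,y0,x1,y1=box;b=im[y0:y1,x0:x1].astype(int)
    m=((b[...,2]>1.5*b[...,1])&(b[...,2]>1.3*b[...,0])&(b[...,2]>40)).astype(np.uint8)
    cs,_=cv2.findContours(m,cv2.RETR_EXTERNAL,cv2.CHAIN_APPROX_NONE)
    c=max(cs,key=cv2.contourArea).reshape(-1,2)+[x0,y0]
    return c
E
python3 - <<'E'
from h import *
im=cv2.imread("pics/top0.png")
c=block(im)
for z in(0,.032):
    w=cast("top",c,z); print(z,cv2.minAreaRect((w*1000).astype(np.float32)))
h=cv2.resize(im[100:310,220:420],None,fx=3.9,fy=2.8*3.9/2.8,interpolation=cv2.INTER_CUBIC)
h=cv2.resize(im[120:250,220:420],None,fx=4,fy=4,interpolation=cv2.INTER_CUBIC)
cv2.polylines(h,[((c-[220,120])*4+2).astype(np.int32)],True,(0,255,0),1)
cv2.imwrite("pics/topcrop.png",h)
print("cone",cast("top",[322,290],0.0),"tin",cast("top",[302,137],.072))
E
```

```text
0 ((546.1690673828125, -102.2154312133789), (63.369529724121094, 114.7452163696289), 1.0087511539459229)
0.032 ((540.789794921875, -96.62815856933594), (61.381893157958984, 111.14629364013672), 1.0087295770645142)
cone [[0.3576625 0.071424 ]] tin [[0.7252862  0.07866596]]
```

View pics/topcrop.png

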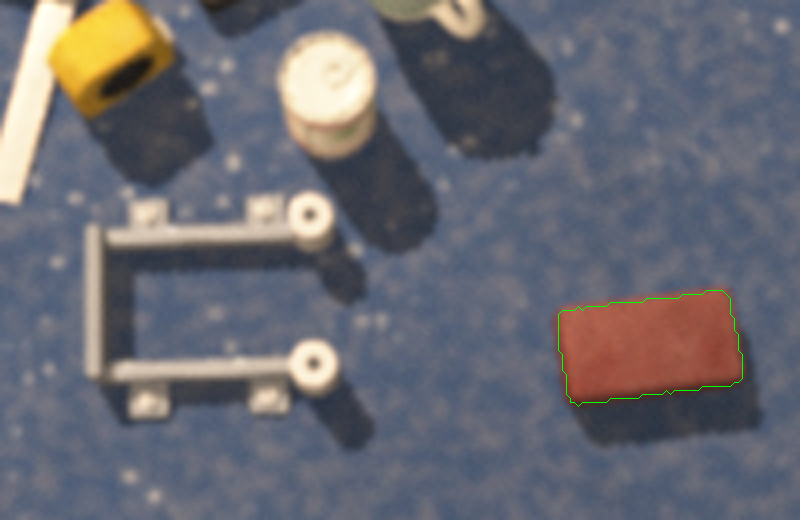

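```bash
cat >> h.py <<'E'
def dock():
    px=lambda a:(np.array(a)+0.5)/4-0.5+[220,120]
    P=cast("top",[px([310,215]),px([314,364])],.040)
    S=cast("top",[px([103,226]),px([106,379])],.030)
    return P,S
E
python3 - <<'E'
from h import *
P,S=dock();print(P,S,np.linalg.norm(P[0]-P[1]),np.linalg.norm(S[0]-S[1]))
O=P.mean(0);s=S.mean(0);v=s-O;x=P[0]-P[1]
print(O,s,np.linalg.norm(v),"yaxis from stop",np.degrees(np.arctan2(v[1],v[0])),"from posts",np.degrees(np.arctan2(x[1],x[0]))+90)
w=S[0]-S[1];print(np.degrees(np.arctan2(w[1],w[0]))+90)
y=v/np.linalg.norm(v);xx=np.array([y[1],-y[0]])
B=np.array([.5408,-.0966]);print("block in dock",(B-O)@xx,(B-O)@y)
print("tin",(np.array([.7253,.0787])-O)@xx,(np.array([.7253,.0787])-O)@y)
E
```

```text
[[0.64438887 0.10057387]
 [0.5512893  0.10766846]] [[0.65462365 0.22958847]
 [0.55816094 0.23514708]] 0.0933694973494404 0.09662273538870368
[0.59783908 0.10412117] [0.6063923  0.23236777] 0.1285315125842765 yaxis from stop 86.18439440524259 from posts 85.64223478807733
86.70200967799951
block in dock -0.043555523692674826 -0.20407194765183215
tin 0.1288700543528696 -0.01688284530968224
```

servo_tool:
  commands: "0 0 0.161 0 0 0 0.55; 0 0 0.161 0 0 0 0.55; 0 0 0.161 0 0 0 0.55; 0 0 0 22 -45 0 0.55; 0 0 0 22 -45 0 0.55"

```text
time_s: 0.72
eef_pos: [0.2823, -0.4381, 0.2306]
eef_rot: [-0.001, 0.999, -0.034, -0.0]
wrist_force: [0.4, -0.1, 0.9]
opening: 0.55
grasp_force: 0.0
```

servo_tool:
  commands: "0 0 0 22 -45 0 0.55; 0 0 0 22 -45 0 0.55; 0 0 0 22 -45 0 0.55; 0 0 0 22 -45 0 0.55; 0 0 0 22 -45 0 0.55"

```text
time_s: 1.35
eef_pos: [0.4075, -0.2205, 0.2311]
eef_rot: [-0.0, 0.999, -0.034, -0.0]
wrist_force: [-0.2, -0.3, -0.8]
opening: 0.545
grasp_force: 0.0
```

servo_tool:
  commands: "0 0 0 22 -45 0 0.55; 0 0 0 22 -45 0 0.55; 0 0 0 22 -45 0 0.55; 0 0 0 0 0 0 0.55; 0 0 0 0 0 0 0.55"

```text
time_s: 1.98
eef_pos: [0.4816, -0.0918, 0.2309]
eef_rot: [0.0, 0.999, -0.033, -0.0]
wrist_force: [-0.6, 0.2, -0.2]
opening: 0.547
grasp_force: 0.0
```

```bash
cat >> h.py <<'E'
O=np.array([.5978,.1041]);A=np.radians(86.1)
yy=np.array([np.cos(A),np.sin(A)]);xx=np.array([yy[1],-yy[0]])
def tod(p): p=np.asarray(p)[...,:2]-O; return np.stack([p@xx,p@yy],-1)*1000
def st():
    from scipy.spatial.transform import Rotation as R
    o=get_obs();q=o["eef_rot"];M=R.from_quat([q[1],q[2],q[3],q[0]]).as_matrix()
    a=np.degrees(np.arctan2(M[1,0],M[0,0]))
    print("t",round(o["time_s"],2),"dock xy",tod(o["eef_pos"]).round(1),"z",round(o["eef_pos"][2]*1000,1),"toolx yaw world",a.round(2),"tilt z",M[:,2].round(3),"op",round(o["opening"],3),"F",np.round(o["wrist_force"],2))
E
python3 -c "
from h import *
st()"
```

```text
t 1.98 dock xy [-102.6 -203.4] z 230.9 toolx yaw world -3.8 tilt z [-0.001 -0.    -1.   ] op 0.547 F [-0.65  0.15 -0.22]
```

servo_tool:
  commands: "0 0 0 0 0 56 0.55; 0 0 0 0 0 56 0.55; 0 0 0 0 0 56 0.55; 0 0 0 0 0 40 0.55; 0 0 0 0 0 17 0.55"

```text
time_s: 2.6
eef_pos: [0.4798, -0.0924, 0.004]
eef_rot: [-0.001, 0.999, -0.035, -0.002]
wrist_force: [-0.2, -0.1, 0.8]
opening: 0.551
grasp_force: 0.0
```

```bash
python3 -c "
from h import *
st()
im=camera('scene');cv2.imwrite('pics/s1.png',cv2.resize(im[120:300,220:480],None,fx=3,fy=3))
"
```

```text
t 2.6 dock xy [-104.4 -204. ] z 4.0 toolx yaw world -3.98 tilt z [-0.004  0.002 -1.   ] op 0.551 F [-0.21 -0.08  0.77]
```

View pics/s1.png

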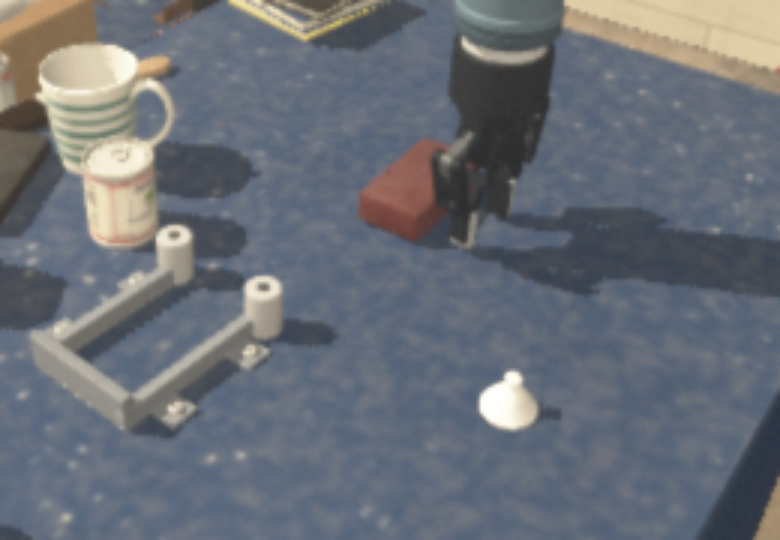

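The fingers stand beside the block's near long side, at about (465,210) in the crop, and they are clear of it. I'll push it sideways to the dock's centreline.

servo_tool:
  commands: "0 0 0 10 0 -2 0.55; 0 0 0 10 0 0 0.55; 0 0 0 10 0 0 0.55; 0 0 0 10 0 0 0.55; 0 0 0 8 0 0 0.55"

```text
time_s: 3.28
eef_pos: [0.5307, -0.095, 0.0086]
eef_rot: [0.0, 0.999, -0.033, 0.0]
wrist_force: [-1.6, -0.7, 1.7]
opening: 0.547
grasp_force: 0.7
```

servo_tool:
  commands: "0 0 0 6 0 0 0.55; 0 0 0 4 0 0 0.55; 0 0 0 2 0 0 0.55; 0 0 0 0 0 0 0.55"

```text
time_s: 3.78
eef_pos: [0.542, -0.0958, 0.0082]
eef_rot: [0.0, 0.999, -0.034, 0.0]
wrist_force: [-0.7, 0.3, 0.7]
opening: 0.548
grasp_force: 0.0
```

```bash
python3 -c "
from h import *
st()
im=camera('top');cv2.imwrite('pics/t2.png',cv2.resize(im[120:320,220:480],None,fx=3,fy=3))
c=block(im)
print(cv2.minAreaRect((tod(cast('top',c,.032))).astype(np.float32)))
"
```

```text
t 3.77 dock xy [ -42.1 -203.3] z 8.2 toolx yaw world -3.85 tilt z [ 0. -0. -1.] op 0.548 F [-0.65  0.31  0.74]
((6.931131362915039, -160.2484893798828), (17.3563232421875, 40.85555648803711), 86.30843353271484)
```

View pics/t2.png

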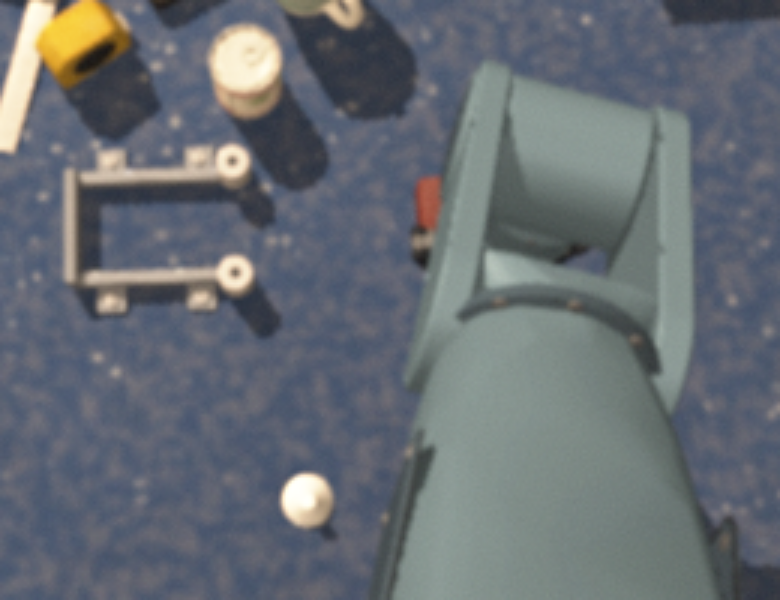

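Most of the block is hidden by the arm. A red strip is visible at (428,205) with the fingertip below it at (425,245). I'll back off, lift, go round behind the block and look again.

servo_tool:
  commands: "0 0 0 -15 0 0 0.55; 0 0 0 0 0 -45 0.4; 0 0 0 0 0 -45 0.25; 0 0 0 19 45 0 0.25; 0 0 0 38 42 0 0.25"

```text
time_s: 4.45
eef_pos: [0.5784, -0.1863, 0.0997]
eef_rot: [0.0, 0.999, -0.033, 0.001]
wrist_force: [0.5, 0.5, 0.1]
opening: 0.251
grasp_force: 0.0
```

servo_tool:
  commands: "0 0 -0.175 0 0 0 0.25; 0 0 -0.175 0 0 0 0.25; 0 0 -0.175 0 0 0 0.25; 0 0 -0.175 0 0 0 0.25; 0 0 -0.175 0 0 0 0.25"

```text
time_s: 5.08
eef_pos: [0.5778, -0.1854, 0.0982]
eef_rot: [0.0, 0.918, 0.396, 0.0]
wrist_force: [0.9, 0.7, -0.5]
opening: 0.25
grasp_force: 0.0
```

servo_tool:
  commands: "0 0 -0.175 0 0 0 0.25; 0 0 -0.175 0 0 0 0.25; 0 0 -0.175 0 0 0 0.25; 0 0 -0.171 0 0 0 0.25; 0 0 0 0 0 0 0.25"

```text
time_s: 5.7
eef_pos: [0.5778, -0.1854, 0.0983]
eef_rot: [0.0, 0.731, 0.682, 0.0]
wrist_force: [0.3, 0.3, -0.6]
opening: 0.25
grasp_force: 0.0
```

```bash
python3 -c "
from h import *
st()
im=camera('top');cv2.imwrite('pics/t3.png',cv2.resize(im[120:320,220:480],None,fx=3,fy=3))
c=block(im)
print(cv2.minAreaRect((tod(cast('top',c,.032))).astype(np.float32)))
"
```

```text
t 5.7 dock xy [-2.000e-01 -2.902e+02] z 98.3 toolx yaw world 86.07 tilt z [ 0.  0. -1.] op 0.25 F [ 0.28  0.34 -0.59]
((-3.380861282348633, -205.38693237304688), (111.11865234375, 62.14955520629883), 89.85564422607422)
```

View pics/t3.png

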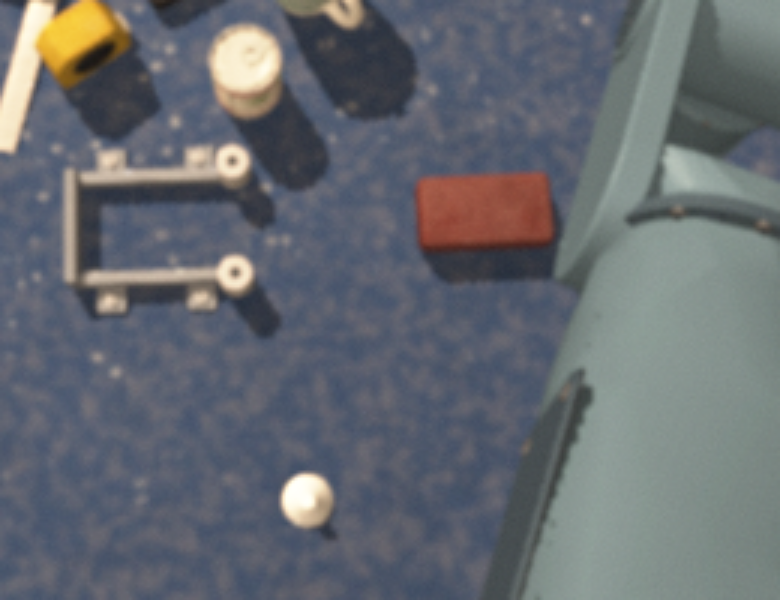

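```bash
python3 -c "
from h import *
im=camera('top')
c=calibration('top')
def proj(d,z):
    w=np.array([*(O+d[0]/1000*xx+d[1]/1000*yy),z]);p=c['R']@w+c['t'];return [c['fx']*p[0]/p[2]+c['cx'],c['fy']*p[1]/p[2]+c['cy']]
r=np.arange(-50,46,1.5);ys=np.arange(-240,-169,5)
m=np.array([[proj((x,y),.032) for x in r] for y in ys],np.float32)
v=cv2.remap(im,m[...,0],m[...,1],cv2.INTER_LINEAR).mean(0)
for x,a in zip(r,v):
    if abs(x)>20: print(round(x,1),a.round(),end=' ')
g=im.max(2).astype(float)
for p in((297,173),(298,211)):
    q=np.clip(170-g[p[1]-2:p[1]+3,p[0]-2:p[0]+3],0,None);print(g[p[1]-3:p[1]+4,p[0]-3:p[0]+4])
    gy,gx=np.mgrid[-2:3,-2:3];u=[p[0]+(q*gx).sum()/q.sum(),p[1]+(q*gy).sum()/q.sum()];print(u,tod(cast('top',u,.04)))
"
```

```text
-50.0 [64. 55. 52.] -48.5 [64. 55. 51.] -47.0 [64. 54. 51.] -45.5 [65. 55. 51.] -44.0 [65. 55. 51.] -42.5 [65. 55. 51.] -41.0 [65. 55. 51.] -39.5 [64. 55. 52.] -38.0 [61. 53. 54.] -36.5 [55. 50. 58.] -35.0 [46. 44. 62.] -33.5 [39. 41. 68.] -32.0 [36. 41. 78.] -30.5 [38. 46. 92.] -29.0 [ 44.  54. 108.] -27.5 [ 50.  63. 123.] -26.0 [ 55.  69. 134.] -24.5 [ 58.  73. 141.] -23.0 [ 60.  75. 144.] -21.5 [ 60.  76. 145.] 20.5 [ 66.  83. 155.] 22.0 [ 66.  83. 156.] 23.5 [ 68.  84. 156.] 25.0 [ 71.  84. 151.] 26.5 [ 77.  84. 140.] 28.0 [ 87.  85. 124.] 29.5 [ 97.  87. 107.] 31.0 [103.  88.  92.] 32.5 [107.  89.  84.] 34.0 [109.  90.  80.] 35.5 [109.  90.  80.] 37.0 [109.  90.  80.] 38.5 [108.  90.  81.] 40.0 [108.  91.  82.] 41.5 [109.  91.  83.] 43.0 [109.  92.  84.] 44.5 [109.  92.  85.] [[248. 250. 248. 246. 245. 244. 238.]
 [250. 246. 238. 234. 237. 243. 246.]
 [247. 235. 198. 171. 197. 235. 244.]
 [243. 222. 158. 124. 159. 222. 242.]
 [243. 228. 172. 148. 181. 229. 243.]
 [245. 239. 221. 211. 229. 242. 245.]
 [245. 244. 243. 242. 245. 247. 243.]]
[np.float64(296.989010989011), np.float64(173.24175824175825)] [[ 4.70758174e+01 -2.53951859e-02]]
[[249. 245. 237. 232. 237. 244. 245.]
 [245. 234. 197. 172. 200. 235. 245.]
 [242. 215. 150. 118. 156. 220. 243.]
 [243. 216. 155. 129. 166. 222. 243.]
 [245. 237. 210. 192. 216. 238. 246.]
 [247. 245. 240. 238. 243. 246. 247.]
 [243. 246. 246. 247. 247. 245. 237.]]
[np.float64(297.8835616438356), np.float64(210.41095890410958)] [[-46.09353339   0.9629708 ]]
```

The block now lies square to the dock, at about (485,210) in the crop. It is about 2 mm to the −x side of the gap centre, so I'll descend behind it and push in with a slight sideways drift.

servo_tool:
  commands: "0 0 0 0 -1 45 0.25; 0 0 0 0 0 35 0.25; 0 0 0 0 0 11 0.25; 0 0 0 8 0 0 0.25; 0 0 0 6 0 0 0.25"

```text
time_s: 6.42
eef_pos: [0.5791, -0.1714, 0.0089]
eef_rot: [0.001, 0.731, 0.683, 0.0]
wrist_force: [0.4, -0.1, 1.1]
opening: 0.255
grasp_force: 0.0
```

servo_tool:
  commands: "0 0 0 6 0 0 0.25; 0 0 0 8 0.2 0 0.25; 0 0 0 10 0.2 0 0.25; 0 0 0 10 0.2 0 0.25; 0 0 0 10 0.2 0 0.25"

```text
time_s: 7.05
eef_pos: [0.5816, -0.1268, 0.0073]
eef_rot: [-0.0, 0.73, 0.683, -0.0]
wrist_force: [-0.1, -1.7, 0.9]
opening: 0.248
grasp_force: 0.7
```

servo_tool:
  commands: "0 0 0 10 0.2 0 0.25; 0 0 0 10 0.2 0 0.25; 0 0 0 10 0.2 0 0.25; 0 0 0 6 0.2 0 0.25; 0 0 0 2 0 0 0.25"

```text
time_s: 7.68
eef_pos: [0.5848, -0.0892, 0.0072]
eef_rot: [-0.0, 0.73, 0.683, -0.0]
wrist_force: [-0.5, -0.4, 0.2]
opening: 0.25
grasp_force: 0.5
```

```bash
cat > m.py <<'E'
from h import *
st()
im=camera('top');c=block(im,box=(225,160,480,260))
print(cv2.minAreaRect((tod(cast('top',c,.032))).astype(np.float32)))
c=calibration('top')
def proj(d,z):
    w=np.array([*(O+d[0]/1000*xx+d[1]/1000*yy),z]);p=c['R']@w+c['t'];return [c['fx']*p[0]/p[2]+c['cx'],c['fy']*p[1]/p[2]+c['cy']]
r=np.arange(18,40,.5);k=r
import sys
for y in map(float,sys.argv[1:]):
    m=np.array([[proj((x,y+e),.032) for x in r] for e in(-4,0,4)],np.float32)
    v=cv2.remap(im,m[...,0],m[...,1],cv2.INTER_LINEAR).mean(0)[:,2]
    print("right edge at y",y,r[np.argmax(v<118)])
E
python3 m.py -150 -140 -130 -120 -110 -100
```

```text
t 7.67 dock xy [   0.2 -193.7] z 7.2 toolx yaw world 86.19 tilt z [-0.  0. -1.] op 0.25 F [-0.51 -0.42  0.22]
((-3.286958694458008, -107.94183349609375), (72.04402160644531, 60.60299301147461), 87.42703247070312)
right edge at y -150.0 28.0
right edge at y -140.0 29.0
right edge at y -130.0 29.0
right edge at y -120.0 29.0
right edge at y -110.0 29.0
right edge at y -100.0 29.0
```

servo_tool:
  commands: "0 0 0 8 0.3 0 0.25; 0 0 0 10 0.4 0 0.25; 0 0 0 10 0.4 0 0.25; 0 0 0 8 0.4 0 0.25; 0 0 0 4 0.2 0 0.25"

```text
time_s: 8.35
eef_pos: [0.5893, -0.0491, 0.0072]
eef_rot: [-0.0, 0.73, 0.683, -0.0]
wrist_force: [-0.1, -0.5, -0.8]
opening: 0.248
grasp_force: 0.2
```

```bash
python3 m.py -130 -120 -110 -100 -90 -80 -70 -60 -50
```

```text
t 8.35 dock xy [   1.9 -153.5] z 7.2 toolx yaw world 86.2 tilt z [-0.  0. -1.] op 0.248 F [-0.08 -0.55 -0.84]
((-1.2860240936279297, -63.4083137512207), (61.959320068359375, 60.60352325439453), 87.42703247070312)
right edge at y -130.0 19.0
right edge at y -120.0 18.0
right edge at y -110.0 18.0
right edge at y -100.0 37.0
right edge at y -90.0 32.0
right edge at y -80.0 31.0
right edge at y -70.0 30.0
right edge at y -60.0 30.0
right edge at y -50.0 30.0
```

servo_tool:
  commands: "0 0 0 8 0 0 0.25; 0 0 0 8 0 0 0.25; 0 0 0 8 0 0 0.25; 0 0 0 6 0 0 0.25; 0 0 0 4 0 0 0.25"

```text
time_s: 9.02
eef_pos: [0.5917, -0.0156, 0.0074]
eef_rot: [0.0, 0.73, 0.683, 0.0]
wrist_force: [-0.6, -0.5, 0.8]
opening: 0.252
grasp_force: 0.5
```

```bash
python3 m.py -80 -70 -60 -50 -40 -30 -20; python3 -c "
from h import *
im=camera('scene');cv2.imwrite('pics/s4.png',cv2.resize(im[140:300,200:440],None,fx=3,fy=3))"
```

```text
t 9.03 dock xy [   2.  -119.8] z 7.4 toolx yaw world 86.18 tilt z [ 0. -0. -1.] op 0.252 F [-0.63 -0.51  0.81]
((-0.6635665893554688, -21.32105827331543), (47.05014419555664, 63.093284606933594), 87.52265930175781)
right edge at y -80.0 30.5
right edge at y -70.0 18.0
right edge at y -60.0 18.0
right edge at y -50.0 31.0
right edge at y -40.0 30.0
right edge at y -30.0 31.0
right edge at y -20.0 30.0
```

View pics/s4.png

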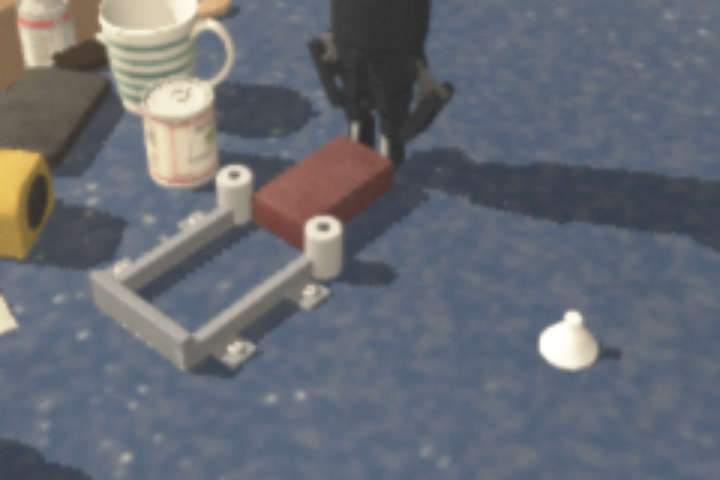

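The block's front, at about (280,220), is just entering between the posts at (235,195) and (323,245). It is centred and the force is low, so I'll carry on.

servo_tool:
  commands: "0 0 0 6 0 0 0.25; 0 0 0 6 0 0 0.25; 0 0 0 8 0 0 0.25; 0 0 0 8 0 0 0.25; 0 0 0 6 0 0 0.25"

```text
time_s: 9.75
eef_pos: [0.5939, 0.0186, 0.0073]
eef_rot: [-0.0, 0.73, 0.683, 0.0]
wrist_force: [0.2, -1.4, 0.1]
opening: 0.25
grasp_force: 0.3
```

```bash
python3 m.py -50 -40 -30 -20 20 30
```

```text
t 9.75 dock xy [  1.9 -85.5] z 7.3 toolx yaw world 86.19 tilt z [-0.  0. -1.] op 0.25 F [ 0.16 -1.41  0.15]
((-1.272308349609375, 20.581966400146484), (32.190711975097656, 63.04086685180664), 88.08745574951172)
right edge at y -50.0 18.0
right edge at y -40.0 29.0
right edge at y -30.0 18.0
right edge at y -20.0 18.0
right edge at y 20.0 30.5
right edge at y 30.0 29.0
```

servo_tool:
  commands: "0 0 0 8 0 0 0.25; 0 0 0 9 0 0 0.25; 0 0 0 9 0 0 0.25; 0 0 0 9 0 0 0.25; 0 0 0 9 0 0 0.25"

```text
time_s: 10.42
eef_pos: [0.5968, 0.0626, 0.0073]
eef_rot: [-0.0, 0.73, 0.683, -0.0]
wrist_force: [-1.3, 0.1, -0.2]
opening: 0.251
grasp_force: 0.2
```

servo_tool:
  commands: "0 0 0 9 0 0 0.25; 0 0 0 9 0 0 0.25; 0 0 0 8 0 0 0.25; 0 0 0 5 0 0 0.25; 0 0 0 3 0 0 0.25"

```text
time_s: 11.05
eef_pos: [0.5991, 0.096, 0.0073]
eef_rot: [0.0, 0.73, 0.683, -0.0]
wrist_force: [-0.6, -0.5, -0.1]
opening: 0.249
grasp_force: 0.3
```

```bash
python3 m.py 80 90 100 110; python3 -c "
from h import *
im=camera('top');cv2.imwrite('pics/t5.png',cv2.resize(im[130:260,220:420],None,fx=4,fy=4,interpolation=cv2.INTER_CUBIC))"
```

```text
t 11.05 dock xy [ 1.9 -8. ] z 7.3 toolx yaw world 86.17 tilt z [-0. -0. -1.] op 0.249 F [-0.55 -0.53 -0.14]
((15.170424461364746, 47.21129608154297), (32.07059860229492, 28.082904815673828), 88.7650375366211)
right edge at y 80.0 18.0
right edge at y 90.0 18.0
right edge at y 100.0 18.0
right edge at y 110.0 29.0
```

View pics/t5.png

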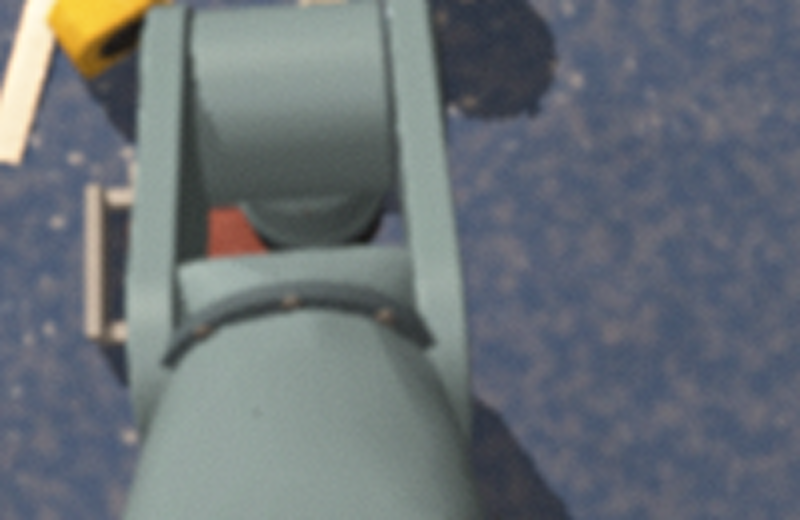

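The arm hides most of the block; a patch of red shows at (235,232). I'll feel for the stop by force.

servo_tool:
  commands: "0 0 0 4 0 0 0.25; 0 0 0 4 0 0 0.25; 0 0 0 3 0 0 0.25; 0 0 0 2 0 0 0.25; 0 0 0 0 0 0 0.25"

```text
time_s: 11.78
eef_pos: [0.6, 0.109, 0.0073]
eef_rot: [-0.0, 0.73, 0.683, 0.0]
wrist_force: [-0.6, 0.3, 0.1]
opening: 0.247
grasp_force: 0.0
```

servo_tool:
  commands: "0 0 0 1 0 0 0.25; 0 0 0 1 0 0 0.25; 0 0 0 0 0 0 0.25"

```text
time_s: 12.15
eef_pos: [0.6001, 0.1108, 0.0073]
eef_rot: [-0.0, 0.73, 0.683, 0.0]
wrist_force: [0.5, 0.5, 0.8]
opening: 0.25
grasp_force: 0.1
```

servo_tool:
  commands: "0 0 0 1 0 0 0.25; 0 0 0 1 0 0 0.25; 0 0 0 0 0 0 0.25"

```text
time_s: 12.52
eef_pos: [0.6002, 0.1127, 0.0073]
eef_rot: [0.0, 0.73, 0.683, -0.0]
wrist_force: [-0.7, -1.4, -0.1]
opening: 0.247
grasp_force: 0.7
```

```bash
python3 -c "
from h import *
st()
im=camera('scene');cv2.imwrite('pics/s6.png',cv2.resize(im[160:290,210:370],None,fx=4.5,fy=4.5,interpolation=cv2.INTER_CUBIC))"
```

```text
t 12.53 dock xy [1.8 8.7] z 7.3 toolx yaw world 86.17 tilt z [-0. -0. -1.] op 0.247 F [-0.65 -1.41 -0.06]
```

View pics/s6.png

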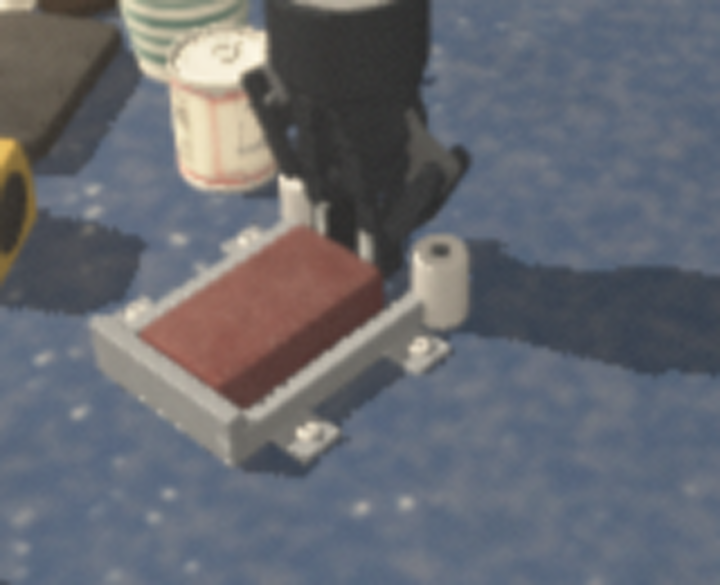

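The block's far edge, from (140,335) to (230,400), is now right at the stop bar. I'll make the last millimetres until the force rises.

servo_tool:
  commands: "0 0 0 1 0 0 0.25; 0 0 0 0 0 0 0.25"

```text
time_s: 12.82
eef_pos: [0.6002, 0.1127, 0.0073]
eef_rot: [0.0, 0.73, 0.683, -0.001]
wrist_force: [-2.7, -6.0, 1.8]
opening: 0.251
grasp_force: 2.9
```

servo_tool:
  commands: "0 0 0 1 0 0 0.25; 0 0 0 0 0 0 0.25"

```text
time_s: 13.08
eef_pos: [0.6002, 0.1128, 0.0073]
eef_rot: [0.001, 0.73, 0.683, -0.001]
wrist_force: [-2.6, -9.9, 2.7]
opening: 0.246
grasp_force: 4.9
```

servo_tool:
  commands: "0 0 0 1 0 0 0.25; 0 0 0 0 0 0 0.25"

```text
time_s: 13.32
eef_pos: [0.6001, 0.1128, 0.0073]
eef_rot: [0.001, 0.73, 0.683, -0.002]
wrist_force: [-3.2, -13.5, 2.9]
opening: 0.25
grasp_force: 6.8
```

The force rises with no further movement, so the block is home against the stop. Backing straight out and then up.

servo_tool:
  commands: "0 0 0 -4 0 0 0.25; 0 0 0 -10 0 0 0.25; 0 0 0 -30 0 0 0.25; 0 0 0 -40 0 0 0.25; 0 0 0 -40 0 0 0.25"

```text
time_s: 13.95
eef_pos: [0.5921, -0.0089, 0.0073]
eef_rot: [0.0, 0.73, 0.683, 0.0]
wrist_force: [0.5, -0.7, -0.7]
opening: 0.253
grasp_force: 0.0
```

servo_tool:
  commands: "0 0 0 -40 0 -40 0.25; 0 0 0 -40 0 -50 0.25; 0 0 0 -40 0 -50 0.25; 0 0 0 0 0 -20 0.25; 0 0 0 0 0 0 0.25"

```text
time_s: 14.58
eef_pos: [0.585, -0.1259, 0.1663]
eef_rot: [0.001, 0.731, 0.683, 0.001]
wrist_force: [0.1, -0.1, 0.5]
opening: 0.25
grasp_force: 0.0
```

```bash
python3 m.py 30 50 70 90 110; python3 -c "
from h import *
im=camera('top');cv2.imwrite('pics/t7.png',cv2.resize(im[100:310,220:420],None,fx=2.8,fy=2.8,interpolation=cv2.INTER_CUBIC))"
```

```text
t 14.57 dock xy [   2.9 -230.3] z 166.3 toolx yaw world 86.14 tilt z [ 0.003 -0.001 -1.   ] op 0.25 F [ 0.08 -0.09  0.48]
((-1.43218994140625, 73.39096069335938), (108.39696502685547, 63.343788146972656), 89.49871063232422)
right edge at y 30.0 29.0
right edge at y 50.0 29.0
right edge at y 70.0 29.5
right edge at y 90.0 29.5
right edge at y 110.0 29.5
```

View pics/t7.png

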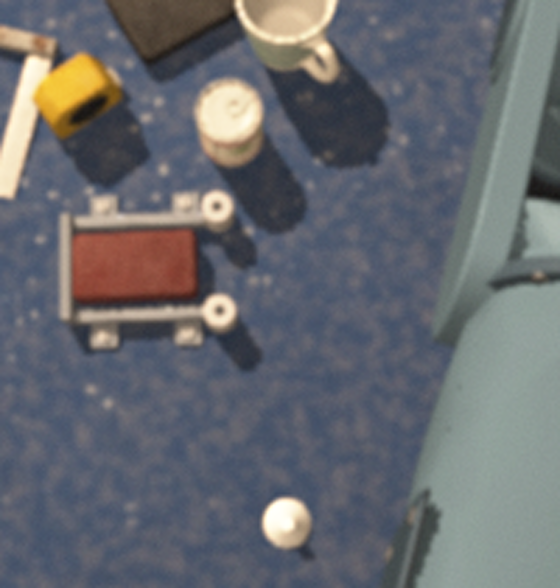

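The block, spanning (72–197, 230–300), lies square against the stop. The bystanders are undisturbed and the arm is clear.

```bash
python3 -c "
from bench import *
print(hand_in())"
```

```text
the job is handed in; nothing more can be done
None
```

The sanding block is home against the dock's back stop, the tin, tape measure and cone were left alone, the arm is clear, and the job was handed in at about 14.6 s; the hand-in returned no verdict.

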